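# Set up the extending dish rack and lock its leg at the second mark

### The job

Set up the extending dish rack for drying: push its drip tray fully home under the basket and pull the sliding leg out until the mouth of its black lock collar stands at the second ring on the rail, counted from the basket. Keep hold of the leg there and, with the same hand, squeeze the cam lever flat against the collar; finish still gripping collar and closed lever together, with the leg on its mark. Leave everything else on the counter and in the rack as it is.

Things in the scene. Friction and masses are not known exactly. Their poses are not given: they have to be found in the camera images.
- rack: Wire dish rack fixed on the counter: basket 260 (x) x 280 (y) x 165 mm high holding plates and a cup. Origin on the counter under the basket's centre; x from its front (robot side) to its back, y away from the sliding leg, z up. Two 12 mm steel rails leave the -y side at x = -130 and +130 mm, 100 mm up, 262 mm long, with black rings 40, 100 and 160 mm from that side (y = -180, -240, -300).
- mark2 (a point): Centre line of the front rail at the middle of its second ring (4 mm wide), 100 mm from the basket's side and 100 mm above the counter. Axes as the rack's.
- leg_mouth (a point): Black lock collar at the mouth of the sliding leg's front tube, around the front rail and fixed to the leg: 22 (x) x 78 (y) x 28 mm high. This point is the centre of its mouth, the end face towards the basket (+y), 100 mm above the counter; it reaches 78 mm from there along -y. This point must come to mark2. Axes as the rack's.
- leg_clamp (a point): Point on the collar's axis 56 mm behind its mouth (-y), 100 mm above the counter: where to squeeze, one finger on the lever near its tip (-x side), the other on the collar's +x side. Measured from this point, the collar's face is at x = +11 mm; the lever's outer side at about -52 mm with the lever at 0.6 rad, -25 mm shut. Collar and rail do not give way sideways. Axes as the rack's.
- leg_tube (a point): Point on the axis of the leg's front aluminium tube (19 mm diameter, along y), 106 mm behind the mouth, 100 mm above the counter: a place to grip the leg for pulling. 28 mm to the collar's end, 35 mm to the wire shelf between the leg's two tubes; the open lever's tip is 45 mm away or more. End bar and feet 270 mm behind the mouth. Axes as the rack's.
- lever_tip (a point): Centre of the rounded tip (9 mm) of the aluminium cam lever, 18 mm high, 100 mm above the counter. The lever turns on an upright pin at the collar's -x side (16.5 mm from the rail's axis, 14 mm behind the mouth); its tip, 50 mm from the pin, points away from the basket. It closes by swinging towards +x until it lies along the collar.
- tray_front (a point): Middle of the outer face of the drip tray's front, 28 mm above the counter. White tray 250 mm wide, front 36 mm high standing 8 mm above the counter; the face looks to -x and stands 58 mm ahead of the basket's front when the tray is home. Axes as the rack's.
- tray (a joint): How far the tray is out, m: 0 fully home (a stop), up to 0.08, towards the rack's -x. Slides with about 1.5 N of friction and stays where it is left.
- leg (a joint): How far the leg is out, m: 0 fully in, 0.09 at the second ring, 0.17 fully out, towards the rack's -y. With the lever open it slides with about 4 N of friction and stays where it is left.
- lever (a joint): Cam lever angle, rad: 0 shut flat on the collar, 0.62 wide open; starts open at about 0.5. It turns easily until the cam meets the rail at about 0.4 rad, then takes some 5 N near the tip, tends to drag the leg a little outwards unless that is held, and clamps it. Just before 0 it goes over centre and stays shut by itself.
- lunchbox: Closed orange plastic lunchbox 186 x 126 x 57 mm on the counter. Origin under its centre. Not to be disturbed.
- ladle: Steel ladle 315 mm long lying on the counter under the sliding leg's wire shelf. Origin near its middle, on the counter; bowl at +x, 130 mm on. Not to be disturbed.
- dish: Small white ceramic dish, 104 mm across, 24 mm high, on the counter in front of the collar. Origin under its centre. Not to be disturbed.
- mug: Blue ceramic mug, 80 mm across, 95 mm high. Origin under its centre. Not to be disturbed.
- cup: Steel cup, 68 mm across, 75 mm high, standing in the rack's basket. Origin under its centre. Not to be disturbed.

How it is judged:
By the outcome, as a careful person would: the job done as asked, in the order asked, and still so for the second after the job is handed in, while the arm keeps its last pose, push and grip.
It also fails if it takes over 58 s, if anything falls off the work surface, if the arm or the gripper's body presses on something with over 40 N, if the wrist force passes 120 N, or if a joint passes its speed limit or range.

### The arm

A 6-joint arm with a two-finger parallel gripper is mounted at the origin on the work surface. World frame = base frame: x ahead of the robot, y to its left, z up, the work surface at z = 0. Lengths are in mm, angles in rad, forces in N, time in s.
With the tool pointing down it reaches from about 300 to 775 mm from the base axis. Payload 14.6 kg.
Tool frame: the origin (TCP) lies midway between the tips of the shut fingers; the grasp point (between the pads) lies 19 mm behind it (manip.hold_point_z is the distance from the TCP to the grasp point, in mm); z points along the fingers, y is the direction in which the jaws open and shut (so a half turn about z gives the same grasp; the last joint's range is limited). The gripper opens to 94 mm and grips with 3 to 60 N. Pads are 16 mm wide; open, the fingers measure 119 mm over their backs; the gripper's body (75 mm by 177 mm) begins 78 mm behind the grasp point.
Start: joints at [1.12, 0.3, 1.521, -0, 1.321, -0.067], TCP at [205.942, 509.977, 165.746] pointing down, gripper open.
Joint ranges: [-3.03, 3.03], [-0.79, 2.21], [0.23, 2.52], [-1.04, 4.18], [0, 3.07], [-2.55, 2.55]. Speed limits (rad/s): [2.22, 2.22, 2.57, 3.14, 3.14, 3.14].

### API

Orientations are given as [roll, pitch, yaw] about the fixed x, y, z axes, in that order (R = Rz(yaw) Ry(pitch) Rx(roll)).
In Python, from cell import manip gives the robot as it stands.
- The arm moves only by the shell command python3 -m crank 'ROWS' [OPENING] [FORCE]. ROWS is JSON, a list of rows, each an object with "offset": the shift along the world's x, y, z in m, a list of three; "spin": the turn about the world's z in degrees. In form: [{"offset": [dx, dy, dz], "spin": spin}, ...]. A call has exactly 8 rows; each row is the pose to reach, as a shift and turn from the pose measured when the call began; what a row does not reach only later rows make up. A row lasts 1/12 s, in which the tool goes at most 41.7 mm and 7.16 degrees, less where a joint would pass 70% of its speed; a pose out of reach is approached as far as the arm can. A call with a gripper value outside its range is refused whole. OPENING is the opening, from 0 (shut) to 1 (fully open), set as the call begins (- or left out, the last holds). The fingers move at their own pace and stop on an object; FORCE is the grip in N (left out, the last holds). Time passes only in rows, so rows that repeat a pose let the fingers close, or fill a call up. It gives the time, the measured TCP pose, the force and the opening at its end, in the units of the state.
- manip.read_state(): the state, without advancing time (a new reading comes with each control period).
- manip.camera(name): name is "scene" or "top" or "wrist"; returns a dict with "pixels" (480x640x3 uint8, red, green, blue), "fx", "fy", "cx", "cy" (pixels), "k1" (the pictures are not rectified: a ray, as slopes to the right and down, at radius r is drawn at 1 + k1 r^2 times it, then the intrinsics apply), "extrinsics" (4x4, takes a point from world to camera coordinates); the wrist camera has in their place "hand_eye" (4x4, takes a point from camera to tool coordinates, whose origin is the TCP and whose axes are the flange's). Camera axes: x right, y down, z forward; pixel columns grow to the right and rows downward; lengths in mm; the calibration is good to about 2 mm. A picture is of the moment at which its call begins: read the wrist's pose just before it. There is no depth.
- manip.sign_off(): hands the job in, once; it reports no verdict.
Trained networks look in a picture, given as the dict that the camera call returned (one of the last four; its "shot" number tells which), for a name from the list of things; names that differ only in an ending like _2 or _b are one class to them, and where a whole thing is asked for, a point or a joint stands for the part that bears it (a point fixed in the world has none). Each returns a list of dicts, best first, with "conf" (0 to 1); they miss things now and then, are a little off and sometimes report something else, mostly with a low value. They report only what shows in the picture. A call takes as long as a camera call.
- manip.search_frame(picture, name): "location" ([x, y, z] in mm, in world coordinates, good to about 4 mm: the middle of the surface that is visible of it).
- manip.masks_of(picture, name): "mask" (480x640 bool, what is visible of it).
The state is a dict: "clock": time; "joints": joint angles; "qd": joint speeds; "effort": joint torques, N m; "eef_pos": TCP position; "eef_rot": TCP orientation; "wrist_force": force on the tool from outside, world axes, zero at the start; "moment": the same for the moment, N m; "finger_gap": finger opening in mm.
Only numpy, scipy, OpenCV 4.12 (cv2) and the standard library are available. Lean on these libraries where they do the work, as an engineer would, in place of code of your own. Each camera call takes 0.05 s, during which the arm holds its last target. There are 200 camera calls.

## Working session

There is one attempt and no reset: what is moved stays moved. The work goes in short steps, Python scripts to look and compute and a shell command to move; the robot and the scene stay as the last step left them, time stands still between calls to the robot, and variables do not carry over. Pictures are saved under pics/ and viewed, about 8 in all and at most 12, crops included, and the job is handed in when it is done.

```bash
mkdir -p pics; cat > h.py <<'E'
import numpy as np, cv2
from cell import manip
def ray(P,u,v):
    x=np.array([(u-P["cx"])/P["fx"],(v-P["cy"])/P["fy"]]); s=x.copy()
    for _ in range(20): s=x/(1+P["k1"]*(s@s))
    E=np.array(P["extrinsics"]); R,t=E[:3,:3],E[:3,3]
    return -R.T@t, R.T@np.array([s[0],s[1],1])
def proj(P,X):
    E=np.array(P["extrinsics"]); c=E[:3,:3]@np.array(X,float)+E[:3,3]; s=c[:2]/c[2]
    s=s*(1+P["k1"]*(s@s)); return P["fx"]*s[0]+P["cx"],P["fy"]*s[1]+P["cy"]
def atz(P,u,v,z):
    o,d=ray(P,u,v); return o+d*(z-o[2])/d[2]
def wrist():
    from scipy.spatial.transform import Rotation as Ro
    s=manip.read_state(); P=manip.camera("wrist"); T=np.eye(4)
    T[:3,:3]=Ro.from_euler('xyz',s["eef_rot"]).as_matrix(); T[:3,3]=s["eef_pos"]
    P["extrinsics"]=np.linalg.inv(T@np.array(P["hand_eye"])); return P
def save(P,n): cv2.imwrite("pics/"+n,cv2.cvtColor(P["pixels"],cv2.COLOR_RGB2BGR))
E
python3 - <<'E'
from h import *
np.set_printoptions(precision=1,suppress=True)
print(manip.read_state())
for c in ["scene","top"]:
    P=manip.camera(c); save(P,c+"1.png"); print(c,P["fx"],np.array(ray(P,320,240)[0]))
    for n in ["rack","leg_mouth","leg_clamp","leg_tube","lever_tip","tray_front","lunchbox","ladle","dish","mug","cup"]:
        r=manip.search_frame(P,n)
        print(n,[(np.array(q["location"]),round(q["conf"],2)) for q in r[:2]])
E
```

```text
{'clock': 0.0, 'joints': array([ 1.1,  0.3,  1.5,  0. ,  1.3, -0.1]), 'qd': array([-0., -0., -0., -0.,  0.,  0.]), 'effort': array([  0. , -53.2, -35.3,   0.1,   0. ,  -0. ]), 'eef_pos': array([205.8, 509.7, 165.2]), 'eef_rot': array([-3.1, -0. ,  2.8]), 'wrist_force': array([-0.1,  0.3,  0.3]), 'moment': array([-0., -0.,  0.]), 'finger_gap': 93.89431001028015}
scene 554.9623292458501 [1428.5  104.3 1135.2]
rack [(array([731.4, 241.4, 101.3]), 0.78), (array([683.2, 186.8, 104.5]), 0.63)]
leg_mouth [(array([765.3, -91.1,  99.4]), 0.56), (array([594.9, -23.7,  13.9]), 0.55)]
leg_clamp [(array([767.4, -86.4, 100.5]), 0.84)]
leg_tube [(array([768.5, -89.1, 104.9]), 0.57)]
lever_tip [(array([575.4,  38.9, 105.8]), 0.38), (array([767.2, -90.5, 108.8]), 0.27)]
tray_front [(array([668.6, 239.6,  10.8]), 0.77)]
lunchbox [(array([ 411.3, -370.6,   57. ]), 0.59)]
ladle []
dish [(array([437.6, -55.8,  14.8]), 0.58)]
mug [(array([ 427.2, -188.3,   59.9]), 0.64)]
cup [(array([686.3, 188.7, 103.7]), 0.81)]
top 463.24830642807797 [ 507.7  -46.2 1096. ]
rack [(array([678.2, 252.9, 105.1]), 0.72)]
leg_mouth [(array([734.6, -95.7, 105. ]), 0.76), (array([681.1, 253.9, 107. ]), 0.69)]
leg_clamp [(array([732. , -94.2, 108.4]), 0.62), (array([566.7,  39.1, 110.4]), 0.57)]
leg_tube [(array([736.3, -94.3, 103.1]), 0.57)]
lever_tip []
tray_front [(array([585.6, 251.5,  11.9]), 0.64), (array([734. , -95.7, 102. ]), 0.5)]
lunchbox [(array([ 385.8, -374.7,   52.9]), 0.92)]
ladle [(array([585.1, -22.8,  13.5]), 0.88)]
dish []
mug [(array([ 400.9, -196.8,   26.8]), 0.86)]
cup [(array([698.8, 194.5,  93. ]), 0.61)]
```

View pics/top1.png

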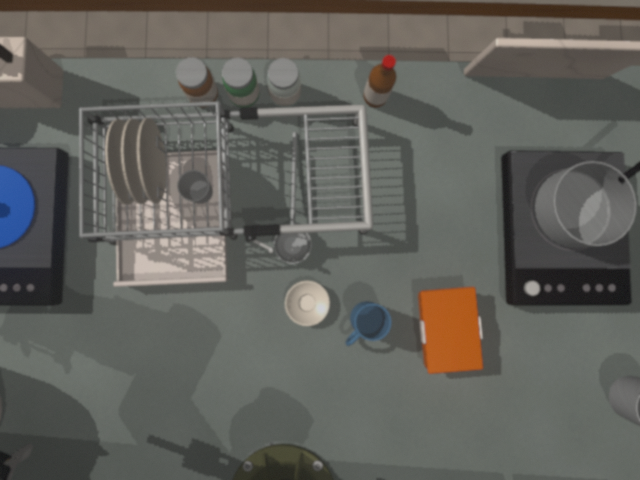

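View pics/scene1.png

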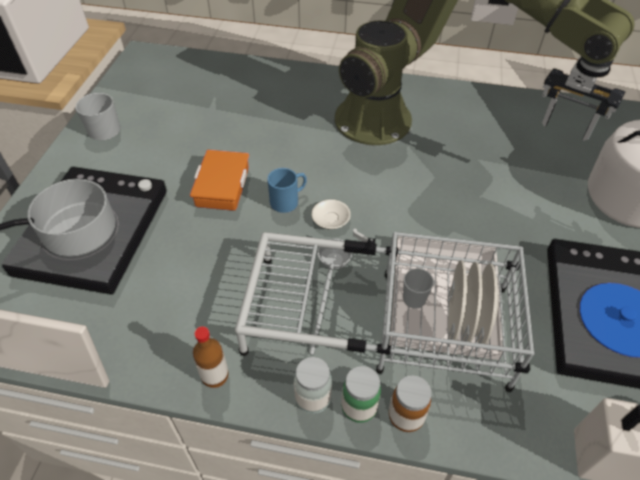

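```bash
python3 - <<'E'
from h import *
np.set_printoptions(precision=1,suppress=True)
T=cv2.imread("pics/top1.png");S=cv2.imread("pics/scene1.png")
a=cv2.resize(T[205:280,200:300],(800,600),interpolation=cv2.INTER_CUBIC)[:,:]
b=cv2.resize(S[220:270,330:410],(640,400),interpolation=cv2.INTER_CUBIC)
a=cv2.resize(a,(400,300));b=cv2.resize(b,(480,300))
cv2.imwrite("pics/crop1.png",np.hstack([a[:,:],b])[:, :][:, :880][:, ::1] if 0 else np.vstack([cv2.resize(a,(400,300)),cv2.resize(b,(400,300))]))
P=manip.camera("top")
for u,v,z in [(115,285,46),(226,281,46),(170,283,46),(222,232,100),(365,229,100),(245,231,114),(80,238,165),(221,234,165)]:
    print(u,v,z,atz(P,u,v,z))
print(manip.read_state()["eef_rot"])
E
```

```text
115 285 46 [486.8 375.6  46. ]
226 281 46 [496.6 127.   46. ]
170 283 46 [491.7 252.4  46. ]
222 232 100 [602.2 128.5 100. ]
365 229 100 [ 610.1 -180.1  100. ]
245 231 114 [603.2  77.4 114. ]
80 238 165 [582.7 401.6 165. ]
221 234 165 [592. 119. 165.]
[-3.1 -0.   2.8]
```

View pics/crop1.png

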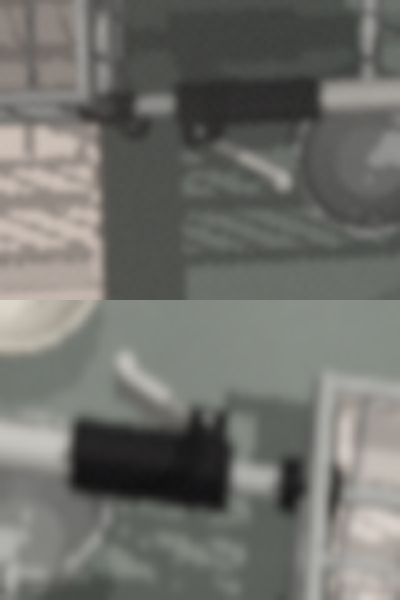

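```bash
python3 -c "
from h import *
print(np.degrees(manip.read_state()['eef_rot']))"; python3 -m crank '[{"offset":[0.03,-0.03,0],"spin":4},{"offset":[0.055,-0.06,0],"spin":9},{"offset":[0.085,-0.09,0],"spin":14},{"offset":[0.11,-0.12,0],"spin":19},{"offset":[0.14,-0.15,0],"spin":20},{"offset":[0.165,-0.18,0],"spin":20},{"offset":[0.195,-0.21,0],"spin":20},{"offset":[0.22,-0.235,0],"spin":20}]' 0 10
```

```text
[-1.79998655e+02 -2.15964762e-04  1.58010727e+02]
clock: 1.92
eef_pos: [427.3, 273.0, 166.0]
eef_rot: [3.141, 0.001, 3.106]
wrist_force: [-0.4, 0.4, 0.4]
finger_gap: 44.2
```

```bash
python3 -m crank '[{"offset":[0.01,-0.01,-0.03],"spin":2},{"offset":[0.02,-0.02,-0.06],"spin":4},{"offset":[0.02,-0.022,-0.095],"spin":4},{"offset":[0.02,-0.022,-0.13],"spin":4},{"offset":[0.02,-0.022,-0.14],"spin":4},{"offset":[0.03,-0.022,-0.14],"spin":4},{"offset":[0.04,-0.022,-0.14],"spin":4},{"offset":[0.05,-0.022,-0.14],"spin":4}]' 0 10
```

```text
clock: 2.58
eef_pos: [479.3, 251.7, 28.4]
eef_rot: [3.14, 0.003, -3.106]
wrist_force: [-0.8, -0.2, 0.1]
finger_gap: 0.5
```

```bash
python3 -m crank '[{"offset":[0.006,0,0],"spin":0},{"offset":[0.012,0,0],"spin":0},{"offset":[0.018,0.001,0],"spin":0},{"offset":[0.024,0.001,0],"spin":0},{"offset":[0.029,0.001,0],"spin":0},{"offset":[0.034,0.001,0],"spin":0},{"offset":[0.037,0.001,0],"spin":0},{"offset":[0.04,0.001,0],"spin":0}]' 0 10
```

```text
clock: 3.25
eef_pos: [519.6, 252.7, 28.3]
eef_rot: [3.14, 0.003, -3.106]
wrist_force: [0.4, 0.3, 0.7]
finger_gap: 0.4
```

```bash
python3 -m crank '[{"offset":[0.002,0,0],"spin":0},{"offset":[0.004,0,0],"spin":0},{"offset":[0.006,0,0],"spin":0},{"offset":[0.008,0,0],"spin":0},{"offset":[0.01,0,0],"spin":0},{"offset":[0.012,0,0],"spin":0},{"offset":[0.012,0,0],"spin":0},{"offset":[0.012,0,0],"spin":0}]' 0 10; python3 - <<'E'
from h import *
P=manip.camera("top"); save(P,"top2.png")
I=cv2.imread("pics/top2.png")[90:310,60:380]; cv2.imwrite("pics/top2c.png",cv2.resize(I,(800,550),interpolation=cv2.INTER_CUBIC))
E
```

```text
clock: 3.92
eef_pos: [531.6, 252.7, 28.3]
eef_rot: [3.14, 0.003, -3.106]
wrist_force: [0.2, 0.1, 0.2]
finger_gap: 0.3
```

View pics/top2c.png

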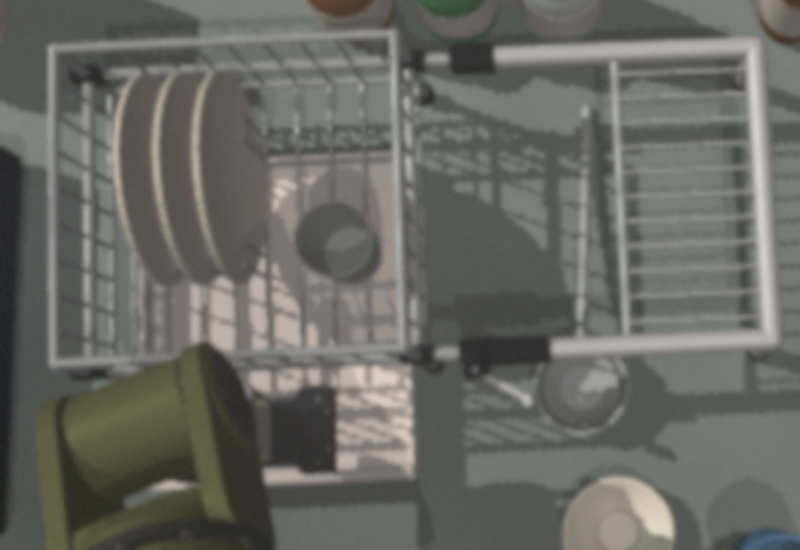

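```bash
python3 - <<'E'
from h import *
P=manip.camera("top")
print(np.array(P["extrinsics"]).round(3),P["fx"],P["cx"],P["cy"],P["k1"])
for X in [(531,252,28),(531,252,125),(531,252,200),(491,252,46),(529,252,46)]: print(X,proj(P,X))
W=wrist(); save(W,"w1.png"); print(proj(W,(531,252,28)),proj(W,(491,252,46)))
S=manip.camera("scene"); save(S,"s2.png")
print(proj(S,(531,252,28)),proj(S,(491,252,46)))
a=cv2.resize(cv2.imread("pics/w1.png"),(400,300)); s=cv2.resize(cv2.imread("pics/s2.png")[180:380,370:636],(400,300))
cv2.imwrite("pics/ws.png",cv2.resize(np.vstack([a,s]),(400,600)))
E
```

```text
[[ 2.000000e-03 -1.000000e+00  2.400000e-02 -7.361400e+01]
 [-9.960000e-01 -4.000000e-03 -8.400000e-02  5.978490e+02]
 [ 8.400000e-02 -2.400000e-02 -9.960000e-01  1.047948e+03]
 [ 0.000000e+00  0.000000e+00  0.000000e+00  1.000000e+00]] 463.24830642807797 314.162872215706 237.170952839081 -0.026357525935790285
(531, 252, 28) (np.float64(172.89493690367868), np.float64(265.67647163434566))
(531, 252, 125) (np.float64(159.89658408851213), np.float64(264.61100849788625))
(531, 252, 200) (np.float64(147.92299832961132), np.float64(263.62801438394155))
(491, 252, 46) (np.float64(170.185454237676), np.float64(283.32770620506574))
(529, 252, 46) (np.float64(170.63981805940352), np.float64(266.38289027004674))
(np.float64(321.142003906294), np.float64(273.1256543244117)) (np.float64(323.76511929244236), np.float64(214.21490826488528))
(np.float64(443.45685585882427), np.float64(254.80402592212084)) (np.float64(445.58866830470197), np.float64(238.2254778059816))
```

View pics/ws.png

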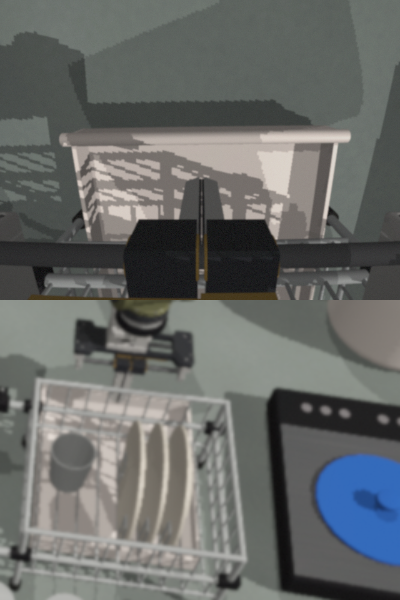

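```bash
python3 -m crank '[{"offset":[0,0,0.03],"spin":0},{"offset":[0,0,0.06],"spin":0},{"offset":[0,0,0.06],"spin":0},{"offset":[-0.03,0,0.06],"spin":0},{"offset":[-0.06,0,0.06],"spin":0},{"offset":[-0.08,0,0.06],"spin":0},{"offset":[-0.08,0,0.06],"spin":0},{"offset":[-0.08,0,0.06],"spin":0}]' 0 10
python3 -m crank '[{"offset":[0,0,-0.02],"spin":0},{"offset":[0,0,-0.04],"spin":0},{"offset":[0,0,-0.06],"spin":0},{"offset":[0,0,-0.06],"spin":0},{"offset":[0,0,-0.06],"spin":0},{"offset":[0.01,0,-0.06],"spin":0},{"offset":[0.02,0,-0.06],"spin":0},{"offset":[0.025,0,-0.06],"spin":0}]' 0 10
```

```text
clock: 4.78
eef_pos: [451.3, 252.9, 88.7]
eef_rot: [3.14, 0.004, -3.106]
wrist_force: [0.5, -0.3, 0.9]
finger_gap: 0.6
clock: 5.45
eef_pos: [478.7, 253.2, 30.2]
eef_rot: [3.139, 0.006, -3.106]
wrist_force: [-0.2, -0.9, 0.7]
finger_gap: 0.4
```

```bash
python3 -m crank '[{"offset":[0.006,0,0],"spin":0},{"offset":[0.012,0,0],"spin":0},{"offset":[0.018,0.001,0],"spin":0},{"offset":[0.024,0.001,0],"spin":0},{"offset":[0.029,0.001,0],"spin":0},{"offset":[0.034,0.001,0],"spin":0},{"offset":[0.034,0.001,0],"spin":0},{"offset":[0.034,0.001,0],"spin":0}]' 0 10
python3 -m crank '[{"offset":[0.002,0,0],"spin":0},{"offset":[0.003,0,0],"spin":0},{"offset":[0.004,0,0],"spin":0},{"offset":[0.005,0,0],"spin":0},{"offset":[0.006,0,0],"spin":0},{"offset":[0.007,0,0],"spin":0},{"offset":[0.008,0,0],"spin":0},{"offset":[0.008,0,0],"spin":0}]' 0 10
```

```text
clock: 6.12
eef_pos: [512.7, 254.1, 30.1]
eef_rot: [3.139, 0.006, -3.106]
wrist_force: [-0.7, -0.5, -0.5]
finger_gap: 0.7
clock: 6.78
eef_pos: [520.8, 254.1, 30.0]
eef_rot: [3.139, 0.006, -3.106]
wrist_force: [0.2, 0.1, -0.4]
finger_gap: 0.4
```

```bash
python3 -m crank '[{"offset":[0.001,0,0],"spin":0},{"offset":[0.002,0,0],"spin":0},{"offset":[0.003,0,0],"spin":0},{"offset":[0.004,0,0],"spin":0},{"offset":[0.005,0,0],"spin":0},{"offset":[0.006,0,0],"spin":0},{"offset":[0.006,0,0],"spin":0},{"offset":[0.006,0,0],"spin":0}]' 0 10; python3 - <<'E'
from h import *
P=manip.camera("top"); m=manip.masks_of(P,"tray_front")
for q in m[:2]:
    v,u=np.where(q["mask"]); print(q["conf"],u.min(),u.max(),v.min(),v.max())
    for c in (120,140,210,220): 
        w=v[u==c]; 
        if len(w): print(c,w.max(),atz(P,c,w.max(),46))
E
```

```text
clock: 7.45
eef_pos: [526.8, 254.1, 30.0]
eef_rot: [3.139, 0.006, -3.106]
wrist_force: [-0.3, 0.5, 0.3]
finger_gap: 0.4
0.76 116 227 151 284
120 231 [608.56687466 368.81484434  46.        ]
140 229 [613.31390451 323.69356078  46.        ]
210 282 [494.26285338 162.81074167  46.        ]
220 281 [496.57025753 140.42016956  46.        ]
```

```bash
python3 - <<'E'
from h import *
W=wrist(); save(W,"w2.png"); print(manip.read_state()["eef_pos"],np.linalg.inv(W["extrinsics"]).round(2))
for X in [(527,254,30),(491,252,46),(491,252,8)]: print(proj(W,X))
E
```

```text
[526.75862548 254.14652656  30.03754238] [[-4.0000e-02  9.6000e-01  2.8000e-01  4.4523e+02]
 [ 1.0000e+00  3.0000e-02  1.0000e-02  2.5051e+02]
 [ 0.0000e+00  2.8000e-01 -9.6000e-01  2.4815e+02]
 [ 0.0000e+00  0.0000e+00  0.0000e+00  1.0000e+00]]
(np.float64(322.02260319646666), np.float64(274.4157871987013))
(np.float64(320.81308801070463), np.float64(222.19319821329663))
(np.float64(320.85404823957236), np.float64(208.96386830018366))
```

View pics/w2.png

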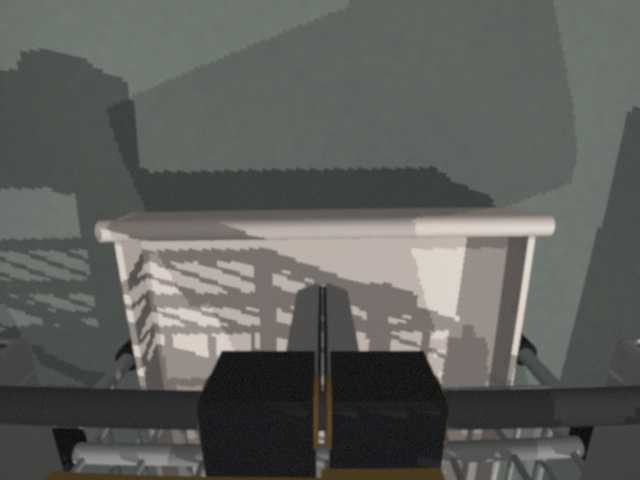

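```bash
python3 - <<'E'
from h import *
P=manip.camera("top"); W=wrist()
for a,b in [((226,281),(97,222)),((115,285),(553,217))]:
    o1,d1=ray(P,*a);o2,d2=ray(W,*b)
    s=np.linalg.lstsq(np.c_[d1,-d2],o2-o1,rcond=None)[0]; print(o1+s[0]*d1,o2+s[1]*d2)
# fingertip: wrist (322,286) at tip
o,d=ray(W,322,286); 
for z in (20,30,40,50,60,70): print(z,atz(W,322,286,z),atz(W,322,222,z))
for z in (20,30,40,50,60): print(z,atz(P,170,282,z))
S=manip.camera("scene"); save(S,"s3.png")
for X in [(527,254,30),(527,254,60),(491,252,46),(527,254,100)]: print(proj(S,X))
I=cv2.imread("pics/s3.png")[190:290,390:523]; cv2.imwrite("pics/s3c.png",cv2.resize(I,(798,600),interpolation=cv2.INTER_CUBIC))
E
```

```text
[496.5757596  127.48790324  42.77275558] [495.87279073 127.25154339  42.74121383]
[486.76961351 376.06335063  44.89145887] [483.21071765 379.21000664  46.22669008]
20 [538.66459457 254.46127003  20.        ] [496.74608107 252.93411484  20.        ]
30 [534.56871606 254.28897067  30.        ] [494.48728589 252.82874322  30.        ]
40 [530.47283755 254.11667131  40.        ] [492.22849071 252.72337161  40.        ]
50 [526.37695904 253.94437195  50.        ] [489.96969553 252.61799999  50.        ]
60 [522.28108053 253.7720726   60.        ] [487.71090035 252.51262837  60.        ]
70 [518.18520202 253.59977324  70.        ] [485.45210517 252.40725675  70.        ]
20 [493.62726485 259.89209271  20.        ]
30 [493.75833532 257.04695968  30.        ]
40 [493.88940578 254.20182665  40.        ]
50 [494.02047624 251.35669362  50.        ]
60 [494.15154671 248.51156059  60.        ]
(np.float64(444.4857276550932), np.float64(253.21080334760913))
(np.float64(446.6685229035555), np.float64(245.80517130373727))
(np.float64(445.58866830470197), np.float64(238.2254778059816))
(np.float64(449.69621153084717), np.float64(235.53365910821483))
```

View pics/s3c.png

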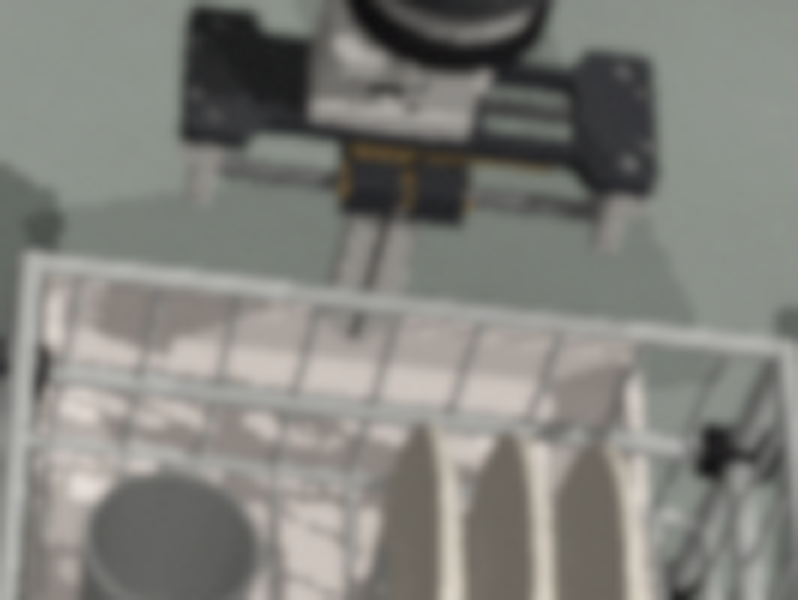

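```bash
python3 -m crank '[{"offset":[0,0,0.025],"spin":0},{"offset":[0,0,0.04],"spin":0},{"offset":[0,0,0.04],"spin":0},{"offset":[-0.03,0,0.04],"spin":0},{"offset":[-0.06,0,0.04],"spin":0},{"offset":[-0.08,0,0.04],"spin":0},{"offset":[-0.08,0,0.04],"spin":0},{"offset":[-0.08,0,0.04],"spin":0}]' 0 10
python3 -m crank '[{"offset":[0,0,-0.02],"spin":0},{"offset":[0,0,-0.035],"spin":0},{"offset":[0,0,-0.045],"spin":0},{"offset":[0,0,-0.048],"spin":0},{"offset":[0,0,-0.052],"spin":0},{"offset":[0,0,-0.055],"spin":0},{"offset":[0,0,-0.055],"spin":0},{"offset":[0,0,-0.055],"spin":0}]' 0 10
python3 - <<'E'
from h import *
W=wrist(); save(W,"w4.png"); S=manip.camera("scene"); save(S,"s4.png")
X=manip.read_state()["eef_pos"]; print(X,proj(W,X),proj(S,X),proj(S,X+[0,0,25]))
a=cv2.imread("pics/w4.png")[180:380,190:456]; b=cv2.imread("pics/s4.png")[170:270,390:523]
cv2.imwrite("pics/ws4.png",np.vstack([cv2.resize(a,(399,300)),cv2.resize(b,(399,300),interpolation=cv2.INTER_CUBIC)]))
E
```

```text
clock: 8.42
eef_pos: [446.4, 254.3, 69.8]
eef_rot: [3.139, 0.006, -3.105]
wrist_force: [-0.6, 0.4, -0.6]
finger_gap: 0.2
clock: 9.08
eef_pos: [446.7, 254.3, 15.2]
eef_rot: [3.139, 0.007, -3.105]
wrist_force: [-0.0, 0.6, 0.4]
finger_gap: 0.5
[446.66837266 254.38962161  15.29558552] (np.float64(322.3457697099485), np.float64(274.16289161515874)) (np.float64(445.26527822798096), np.float64(232.95494299418507)) (np.float64(447.01251294226597), np.float64(226.79157365815277))
```

View pics/ws4.png

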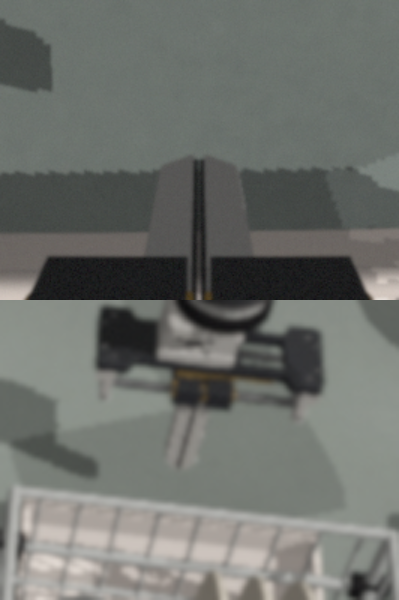

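```bash
python3 - <<'E'
from h import *
W=wrist(); S=manip.camera("scene"); print(manip.hold_point_z)
o1,d1=ray(W,322.6,284.7);o2,d2=ray(S,450.3,225.7)
s=np.linalg.lstsq(np.c_[d1,-d2],o2-o1,rcond=None)[0]; print(o1+s[0]*d1,o2+s[1]*d2)
print([k for k in dir(manip) if k[0]!='_'])
E
```

```text
18.8
[442.61390669 254.32863578  42.24364669] [443.37094056 262.24022771  42.70476864]
['Unreachable', 'camera', 'hold_point_z', 'masks_of', 'read_state', 'search_frame', 'sign_off']
```

```bash
python3 -m crank '[{"offset":[0,0,-0.0015],"spin":0},{"offset":[0,0,-0.003],"spin":0},{"offset":[0,0,-0.0045],"spin":0},{"offset":[0,0,-0.006],"spin":0},{"offset":[0,0,-0.0075],"spin":0},{"offset":[0,0,-0.009],"spin":0},{"offset":[0,0,-0.0105],"spin":0},{"offset":[0,0,-0.012],"spin":0}]' 0 10
python3 -m crank '[{"offset":[0.01,0,0],"spin":0},{"offset":[0.02,0,0],"spin":0},{"offset":[0.03,0,0],"spin":0},{"offset":[0.04,0,0],"spin":0},{"offset":[0.045,0.001,0],"spin":0},{"offset":[0.05,0.001,0],"spin":0},{"offset":[0.055,0.001,0],"spin":0},{"offset":[0.06,0.001,0],"spin":0}]' 0 10
python3 - <<'E'
from h import *
P=manip.camera("top"); m=manip.masks_of(P,"tray_front")
for q in m[:1]:
    v,u=np.where(q["mask"]); print(q["conf"])
    for c in (205,213,220): 
        w=v[u==c]; 
        if len(w): print(c,w.max(),atz(P,c,w.max(),44))
E
```

```text
clock: 9.95
eef_pos: [446.6, 254.4, 3.0]
eef_rot: [3.139, 0.007, -3.105]
wrist_force: [-0.6, 0.1, 0.2]
finger_gap: 0.9
clock: 10.62
eef_pos: [506.9, 255.5, 3.0]
eef_rot: [3.139, 0.007, -3.105]
wrist_force: [-1.5, 1.6, -0.3]
finger_gap: 0.6
0.88
205 270 [521.17112926 175.00733162  44.        ]
213 270 [521.23204175 156.994329    44.        ]
220 270 [521.28438386 141.22962888  44.        ]
```

```bash
python3 -m crank '[{"offset":[0.002,0,0],"spin":0},{"offset":[0.004,0,0],"spin":0},{"offset":[0.006,0,0],"spin":0},{"offset":[0.008,0,0],"spin":0},{"offset":[0.01,0,0],"spin":0},{"offset":[0.011,0,0],"spin":0},{"offset":[0.012,0,0],"spin":0},{"offset":[0.012,0,0],"spin":0}]' 0 10
python3 -m crank '[{"offset":[0.0007,0,0],"spin":0},{"offset":[0.0014,0,0],"spin":0},{"offset":[0.002,0,0],"spin":0},{"offset":[0.0027,0,0],"spin":0},{"offset":[0.0034,0,0],"spin":0},{"offset":[0.004,0,0],"spin":0},{"offset":[0.004,0,0],"spin":0},{"offset":[0.004,0,0],"spin":0}]' 0 10
```

```text
clock: 11.38
eef_pos: [519.5, 255.4, 3.1]
eef_rot: [3.139, 0.008, -3.105]
wrist_force: [-1.4, 0.4, -0.0]
finger_gap: 0.4
clock: 12.05
eef_pos: [523.6, 255.3, 3.1]
eef_rot: [3.139, 0.008, -3.105]
wrist_force: [-1.1, 0.8, -0.2]
finger_gap: 0.0
```

```bash
python3 -m crank '[{"offset":[0.0007,0,0],"spin":0},{"offset":[0.0014,0,0],"spin":0},{"offset":[0.002,0,0],"spin":0},{"offset":[0.0027,0,0],"spin":0},{"offset":[0.0034,0,0],"spin":0},{"offset":[0.004,0,0],"spin":0},{"offset":[0.004,0,0],"spin":0},{"offset":[0.004,0,0],"spin":0}]' 0 10
```

```text
clock: 12.72
eef_pos: [527.7, 255.3, 3.1]
eef_rot: [3.139, 0.008, -3.106]
wrist_force: [-0.8, 1.0, -0.5]
finger_gap: 0.5
```

```bash
python3 - <<'E'
from h import *
P=manip.camera("top"); m=manip.masks_of(P,"tray_front")
v,u=np.where(m[0]["mask"])
for c in (205,213,220):
    w=v[u==c]; print(c,w.max(),atz(P,c,w.max(),44))
E
```

```text
205 261 [541.46900818 175.43730957  44.        ]
213 261 [541.53419492 157.3962485   44.        ]
220 260 [543.85063679 141.6492474   44.        ]
```

```bash
python3 -m crank '[{"offset":[0.001,0,0],"spin":0},{"offset":[0.002,0,0],"spin":0},{"offset":[0.003,0,0],"spin":0},{"offset":[0.004,0,0],"spin":0},{"offset":[0.005,0,0],"spin":0},{"offset":[0.005,0,0],"spin":0},{"offset":[0.005,0,0],"spin":0},{"offset":[0.005,0,0],"spin":0}]' 0 10
```

```text
clock: 13.48
eef_pos: [529.0, 255.2, 2.4]
eef_rot: [3.14, -0.0, -3.105]
wrist_force: [-23.4, -0.3, 9.3]
finger_gap: 0.6
```

```bash
python3 -m crank '[{"offset":[-0.01,0,0],"spin":0},{"offset":[-0.03,0,0],"spin":0},{"offset":[-0.05,0,0],"spin":0},{"offset":[-0.05,0,-0.003],"spin":0},{"offset":[-0.05,0,-0.006],"spin":0},{"offset":[-0.05,0,-0.009],"spin":0},{"offset":[-0.05,0,-0.012],"spin":0},{"offset":[-0.05,0,-0.015],"spin":0}]' 0 10
python3 -m crank '[{"offset":[0,0,-0.001],"spin":0},{"offset":[0,0,-0.002],"spin":0},{"offset":[0,0,-0.003],"spin":0},{"offset":[0,0,-0.004],"spin":0},{"offset":[0,0,-0.005],"spin":0},{"offset":[0,0,-0.006],"spin":0},{"offset":[0,0,-0.007],"spin":0},{"offset":[0,0,-0.008],"spin":0}]' 0 10
```

```text
clock: 14.15
eef_pos: [479.6, 255.1, -13.1]
eef_rot: [3.14, -0.0, -3.105]
wrist_force: [-0.3, -0.1, -0.0]
finger_gap: 0.6
clock: 14.82
eef_pos: [479.6, 255.1, -21.1]
eef_rot: [3.14, -0.0, -3.105]
wrist_force: [0.6, 0.4, 0.7]
finger_gap: 0.6
```

```bash
python3 -m crank '[{"offset":[0,0,-0.001],"spin":0},{"offset":[0,0,-0.002],"spin":0},{"offset":[0,0,-0.003],"spin":0},{"offset":[0,0,-0.004],"spin":0},{"offset":[0,0,-0.005],"spin":0},{"offset":[0,0,-0.006],"spin":0},{"offset":[0,0,-0.006],"spin":0},{"offset":[0,0,-0.006],"spin":0}]' 0 10
```

```text
clock: 15.48
eef_pos: [479.6, 255.1, -27.2]
eef_rot: [3.14, -0.0, -3.105]
wrist_force: [1.4, 0.2, 0.6]
finger_gap: 0.5
```

```bash
python3 -m crank '[{"offset":[0,0,-0.001],"spin":0},{"offset":[0,0,-0.002],"spin":0},{"offset":[0,0,-0.003],"spin":0},{"offset":[0,0,-0.004],"spin":0},{"offset":[0,0,-0.005],"spin":0},{"offset":[0,0,-0.005],"spin":0},{"offset":[0,0,-0.005],"spin":0},{"offset":[0,0,-0.005],"spin":0}]' 0 10
```

```text
clock: 16.15
eef_pos: [479.6, 255.1, -32.2]
eef_rot: [3.14, -0.0, -3.105]
wrist_force: [0.1, -0.3, 0.2]
finger_gap: 0.3
```

```bash
python3 -m crank '[{"offset":[-0.01,0,0.035],"spin":-4},{"offset":[-0.01,-0.01,0.07],"spin":-10},{"offset":[-0.01,-0.03,0.105],"spin":-16},{"offset":[-0.01,-0.06,0.135],"spin":-22},{"offset":[0,-0.095,0.15],"spin":-28},{"offset":[0,-0.13,0.16],"spin":-34},{"offset":[0.01,-0.165,0.17],"spin":-40},{"offset":[0.02,-0.2,0.17],"spin":-46}]' 1 10
python3 -m crank '[{"offset":[0.02,-0.02,0],"spin":-6},{"offset":[0.04,-0.045,0],"spin":-12},{"offset":[0.06,-0.065,0],"spin":-18},{"offset":[0.08,-0.085,0],"spin":-24},{"offset":[0.1,-0.085,0],"spin":-30},{"offset":[0.105,-0.085,0],"spin":-36},{"offset":[0.105,-0.085,0],"spin":-42},{"offset":[0.105,-0.085,0],"spin":-44}]' 1 10
python3 - <<'E'
from h import *
np.set_printoptions(precision=1,suppress=True)
W=wrist(); save(W,"w5.png"); s=manip.read_state(); print(s["eef_pos"],np.degrees(s["eef_rot"]),np.degrees(s["joints"]))
for X in [(603.5,77,100),(602.2,121,100),(604,21,100)]: print(X,proj(W,X))
E
```

```text
clock: 16.82
eef_pos: [500.4, 53.5, 140.2]
eef_rot: [3.138, 0.002, 2.37]
wrist_force: [0.9, 1.1, 0.8]
finger_gap: 50.5
clock: 17.48
eef_pos: [605.6, -31.6, 139.9]
eef_rot: [3.138, 0.002, 1.596]
wrist_force: [-0.4, 0.4, -0.1]
finger_gap: 93.7
[605.4 -31.5 140. ] [179.8   0.1  91.5] [-6.4 25.4 79.4 -0.1 74.9 -7.9]
(603.5, 77, 100) (np.float64(323.2655746628661), np.float64(90.02391092266427))
(602.2, 121, 100) (np.float64(323.0437784070138), np.float64(13.841664659454835))
(604, 21, 100) (np.float64(321.79063389900597), np.float64(178.8625920430047))
```

View pics/w5.png

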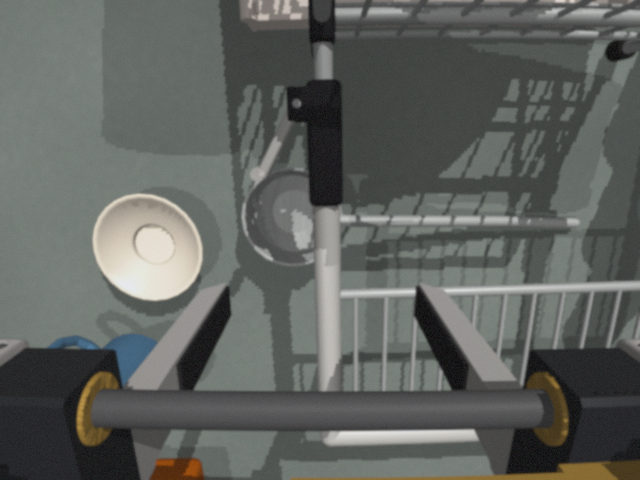

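```bash
python3 - <<'E'
from h import *
np.set_printoptions(precision=1,suppress=True)
W=wrist(); s=manip.read_state(); X=s["eef_pos"]
print(W["fx"],ray(W,320,240)[0])
for n,u,v,z in [("mouth top",324,82,114),("coll end",326,203,114),("mouth L",308,82,114),("mouth R",341,82,114),("tube",327,330,109.5),("shelf",335,293,100),("rail",323,60,106),("railtop",322,42,100),("tip lever",257,174,109)]:
    print(n,atz(W,u,v,z))
for z in (20,30,35,40): print(z, [np.array(proj(W,X+[sx*47,8,z])) for sx in (-1,1)])
P=manip.camera("top"); G=cv2.cvtColor(P["pixels"],cv2.COLOR_RGB2GRAY)
r=manip.search_frame(W,"leg_mouth")[:2]; print(r)
E
```

```text
383.07723326629207 [602.4  48.8 358.4]
mouth top [603.5  80.1 114. ]
coll end [606.8   7.2 114. ]
mouth L [594.   79.9 114. ]
mouth R [613.6  80.4 114. ]
tube [610.4 -86.1 109.5]
shelf [615.6 -61.1 100. ]
rail [602.6  93.8 106. ]
railtop [601.7 105.2 100. ]
tip lever [561.9  24.1 109. ]
20 [array([237.3, 270.3]), array([407.8, 274.4])]
30 [array([233.3, 276.7]), array([411.9, 281. ])]
35 [array([231.2, 280.2]), array([414.1, 284.5])]
40 [array([229. , 283.8]), array([416.4, 288.3])]
[{'location': [615.3, -54.7, 110.8], 'conf': 0.59}]
```

```bash
python3 -m crank '[{"offset":[0.002,0.005,-0.02],"spin":0.5},{"offset":[0.002,0.005,-0.04],"spin":0.5},{"offset":[0.002,0.005,-0.06],"spin":0.5},{"offset":[0.002,0.005,-0.08],"spin":0.5},{"offset":[0.002,0.005,-0.097],"spin":0.5},{"offset":[0.002,0.005,-0.097],"spin":0.5},{"offset":[0.002,0.005,-0.097],"spin":0.5},{"offset":[0.002,0.005,-0.097],"spin":0.5}]' 1 10
python3 -m crank '[{"offset":[0,0,0],"spin":0},{"offset":[0,0,0],"spin":0},{"offset":[0,0,0],"spin":0},{"offset":[0,0,0],"spin":0},{"offset":[0,0,0],"spin":0},{"offset":[0,0,0],"spin":0},{"offset":[0,0,0],"spin":0},{"offset":[0,0,0],"spin":0}]' 0.1 12
```

```text
clock: 18.35
eef_pos: [607.9, -26.5, 44.6]
eef_rot: [3.136, 0.003, 1.613]
wrist_force: [-0.2, -0.6, -0.5]
finger_gap: 93.5
clock: 19.02
eef_pos: [608.0, -26.5, 44.6]
eef_rot: [3.136, 0.003, 1.613]
wrist_force: [0.4, 0.1, 0.4]
finger_gap: 44.5
```

```bash
python3 -m crank '[{"offset":[0,0,0],"spin":0},{"offset":[0,0,0],"spin":0},{"offset":[0,0,0],"spin":0},{"offset":[0,0,0],"spin":0},{"offset":[0,0,0],"spin":0},{"offset":[0,0,0],"spin":0},{"offset":[0,0,0],"spin":0},{"offset":[0,0,0],"spin":0}]' 0.1 12
```

```text
clock: 19.68
eef_pos: [609.1, -26.4, 44.7]
eef_rot: [3.133, 0.003, 1.613]
wrist_force: [8.5, 0.1, -5.3]
finger_gap: 18.5
```

```bash
python3 -m crank '[{"offset":[0.0015,0,0],"spin":0},{"offset":[0.002,-0.008,0],"spin":0},{"offset":[0.0022,-0.016,0],"spin":0},{"offset":[0.0025,-0.025,0],"spin":0},{"offset":[0.0028,-0.034,0],"spin":0},{"offset":[0.003,-0.042,0],"spin":0},{"offset":[0.003,-0.045,0],"spin":0},{"offset":[0.003,-0.045,0],"spin":0}]' 0.1 15
python3 - <<'E'
from h import *
W=wrist(); save(W,"w6.png"); print(manip.read_state()["eef_pos"])
I=cv2.imread("pics/w6.png")[0:300,170:470]; cv2.imwrite("pics/w6c.png",cv2.resize(I,(600,600),interpolation=cv2.INTER_CUBIC))
E
```

```text
clock: 20.35
eef_pos: [611.3, -72.1, 44.6]
eef_rot: [3.135, 0.003, 1.613]
wrist_force: [-4.2, -3.2, 3.0]
finger_gap: 18.5
[611.36139981 -72.09551268  44.60431253]
```

View pics/w6c.png

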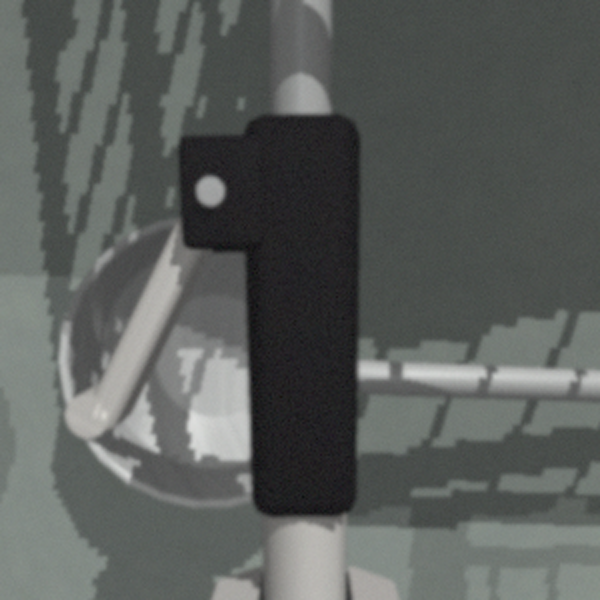

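```bash
python3 -m crank '[{"offset":[-0.001,0,0],"spin":0},{"offset":[-0.001,0,0],"spin":0},{"offset":[-0.001,0,0],"spin":0},{"offset":[-0.001,0,0],"spin":0},{"offset":[-0.003,0,0],"spin":0},{"offset":[-0.006,0,0],"spin":0},{"offset":[-0.009,0,0],"spin":0},{"offset":[-0.012,0,0],"spin":0}]' 1 15
python3 -m crank '[{"offset":[-0.004,0,0],"spin":0},{"offset":[-0.008,0,0],"spin":0},{"offset":[-0.010,0,0],"spin":0},{"offset":[-0.010,0.01,0],"spin":0},{"offset":[-0.011,0.023,0],"spin":0},{"offset":[-0.011,0.036,0],"spin":0},{"offset":[-0.012,0.05,0],"spin":0},{"offset":[-0.012,0.05,0],"spin":0}]' 1 15
python3 - <<'E'
from h import *
W=wrist(); save(W,"w7.png"); print(manip.read_state()["eef_pos"])
G=cv2.cvtColor(W["pixels"],cv2.COLOR_RGB2GRAY)
I=cv2.imread("pics/w7.png")[0:400,170:570]; cv2.imwrite("pics/w7c.png",cv2.resize(I,(600,600),interpolation=cv2.INTER_CUBIC))
E
```

```text
clock: 21.07
eef_pos: [599.0, -72.0, 44.6]
eef_rot: [3.135, 0.003, 1.613]
wrist_force: [0.4, -0.1, -0.7]
finger_gap: 68.2
clock: 21.73
eef_pos: [586.8, -18.9, 44.6]
eef_rot: [3.135, 0.003, 1.616]
wrist_force: [-0.3, 0.5, 0.7]
finger_gap: 94.1
[586.94413739 -20.12231507  44.6013416 ]
```

View pics/w7c.png

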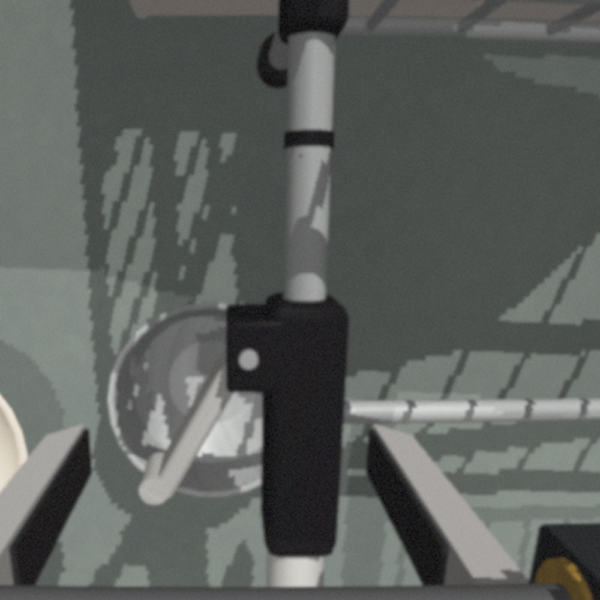

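```bash
python3 - <<'E'
from h import *
np.set_printoptions(precision=1,suppress=True,linewidth=150)
W=wrist(); G=cv2.cvtColor(W["pixels"],cv2.COLOR_RGB2GRAY).astype(float)
prof=np.array([G[v,int(376-(v-92)*3/107)-3:int(376-(v-92)*3/107)+4].mean() for v in range(0,380)])
print("ring",list(zip(range(84,102),prof[84:102].round()))); print("mouth",list(zip(range(190,212),prof[190:212].round()))); print("end",list(zip(range(362,378),prof[362:378].round())))
for n,u,v,z in [("ring",376,92.7,106),("mouth@rail",373,200,106),("mouthtop",373,197,114),("coll end",370,369,114),("pivot",336,240,114),("tip",272,327,109),("mouthtop2",373,205,114)]:
    print(n,atz(W,u,v,z))
E
```

```text
ring [(84, np.float64(48.0)), (85, np.float64(36.0)), (86, np.float64(32.0)), (87, np.float64(34.0)), (88, np.float64(33.0)), (89, np.float64(34.0)), (90, np.float64(32.0)), (91, np.float64(35.0)), (92, np.float64(50.0)), (93, np.float64(80.0)), (94, np.float64(116.0)), (95, np.float64(141.0)), (96, np.float64(150.0)), (97, np.float64(151.0)), (98, np.float64(150.0)), (99, np.float64(150.0)), (100, np.float64(150.0)), (101, np.float64(150.0))]
mouth [(190, np.float64(151.0)), (191, np.float64(151.0)), (192, np.float64(151.0)), (193, np.float64(151.0)), (194, np.float64(152.0)), (195, np.float64(150.0)), (196, np.float64(142.0)), (197, np.float64(117.0)), (198, np.float64(81.0)), (199, np.float64(48.0)), (200, np.float64(36.0)), (201, np.float64(34.0)), (202, np.float64(36.0)), (203, np.float64(38.0)), (204, np.float64(38.0)), (205, np.float64(39.0)), (206, np.float64(39.0)), (207, np.float64(37.0)), (208, np.float64(37.0)), (209, np.float64(36.0)), (210, np.float64(33.0)), (211, np.float64(31.0))]
end [(362, np.float64(34.0)), (363, np.float64(35.0)), (364, np.float64(34.0)), (365, np.float64(31.0)), (366, np.float64(33.0)), (367, np.float64(53.0)), (368, np.float64(103.0)), (369, np.float64(157.0)), (370, np.float64(191.0)), (371, np.float64(204.0)), (372, np.float64(206.0)), (373, np.float64(206.0)), (374, np.float64(206.0)), (375, np.float64(207.0)), (376, np.float64(206.0)), (377, np.float64(206.0))]
ring [602.8  77.4 106. ]
mouth@rail [604.9  35.7 106. ]
mouthtop [603.6  38.1 114. ]
coll end [608.8 -39.3 114. ]
pivot [590.1  20.  114. ]
tip [564.1 -22.8 109. ]
mouthtop2 [603.9  34.9 114. ]
```

```bash
python3 -m crank '[{"offset":[0,-0.012,0],"spin":0},{"offset":[0,-0.026,0],"spin":0},{"offset":[0.001,-0.04,0],"spin":0},{"offset":[0.002,-0.052,0],"spin":0},{"offset":[0.008,-0.052,0],"spin":0},{"offset":[0.016,-0.052,0],"spin":0},{"offset":[0.024,-0.052,0],"spin":0},{"offset":[0.024,-0.052,0],"spin":0}]' 1 15
python3 -m crank '[{"offset":[0,0,0],"spin":0},{"offset":[0,0,0],"spin":0},{"offset":[0,0,0],"spin":0},{"offset":[0,0,0],"spin":0},{"offset":[0,0,0],"spin":0},{"offset":[0,0,0],"spin":0},{"offset":[0,0,0],"spin":0},{"offset":[0,0,0],"spin":0}]' 0.1 15
python3 -m crank '[{"offset":[0,0,0],"spin":0},{"offset":[0,0,0],"spin":0},{"offset":[0,0,0],"spin":0},{"offset":[0,0,0],"spin":0},{"offset":[0,0,0],"spin":0},{"offset":[0,0,0],"spin":0},{"offset":[0,0,0],"spin":0},{"offset":[0,0,0],"spin":0}]' 0.1 15
```

```text
clock: 22.5
eef_pos: [612.1, -73.5, 44.5]
eef_rot: [3.135, 0.003, 1.614]
wrist_force: [0.0, 0.3, 0.1]
finger_gap: 93.9
clock: 23.17
eef_pos: [612.1, -73.5, 44.6]
eef_rot: [3.135, 0.003, 1.614]
wrist_force: [-0.6, -0.4, 0.3]
finger_gap: 43.9
clock: 23.83
eef_pos: [611.4, -73.5, 44.5]
eef_rot: [3.137, 0.003, 1.614]
wrist_force: [-5.6, 0.2, 4.1]
finger_gap: 18.3
```

```bash
python3 -m crank '[{"offset":[0,-0.003,0],"spin":0},{"offset":[0,-0.006,0],"spin":0},{"offset":[0,-0.009,0],"spin":0},{"offset":[0,-0.012,0],"spin":0},{"offset":[0,-0.015,0],"spin":0},{"offset":[0,-0.017,0],"spin":0},{"offset":[0,-0.017,0],"spin":0},{"offset":[0,-0.017,0],"spin":0}]' 0.1 15
python3 -m crank '[{"offset":[0,0,0],"spin":0},{"offset":[0,0,0],"spin":0},{"offset":[0,0,0],"spin":0},{"offset":[0,0,0],"spin":0},{"offset":[-0.003,0,0],"spin":0},{"offset":[-0.006,0,0],"spin":0},{"offset":[-0.009,0,0],"spin":0},{"offset":[-0.012,0,0],"spin":0}]' 1 15
python3 -m crank '[{"offset":[-0.004,0,0],"spin":0},{"offset":[-0.008,0,0],"spin":0},{"offset":[-0.010,0,0],"spin":0},{"offset":[-0.010,0.01,0],"spin":0},{"offset":[-0.011,0.023,0],"spin":0},{"offset":[-0.011,0.036,0],"spin":0},{"offset":[-0.012,0.05,0],"spin":0},{"offset":[-0.012,0.05,0],"spin":0}]' 1 15
cat > m.py <<'E'
from h import *
W=wrist(); s=manip.read_state(); G=cv2.cvtColor(W["pixels"],cv2.COLOR_RGB2GRAY).astype(float)
save(W,"m_%d.png"%round(s["clock"]*100))
# walk along the rail centre line (rack yaw ~2.2deg) in world at rail top z=106
import sys
x0=float(sys.argv[1]) if len(sys.argv)>1 else 604.9  # axis x at y=36
ys=np.arange(110,-70,-0.25); pr=[]
for y in ys:
    a=[]
    for dx in (-2,-1,0,1,2):
        u,v=proj(W,(x0+(36-y)*0.04+dx,y,106))
        a.append(cv2.getRectSubPix(G.astype(np.float32),(1,1),(float(u),float(v)))[0,0] if 0<=v<479 else 255)
    pr.append(np.mean(a))
pr=np.array(pr); d=pr<95
e=np.where(np.diff(d.astype(int)))[0]
print(s["eef_pos"].round(1),[(float(ys[i]),"dark->" if d[i+1] else "->light") for i in e])
E
python3 m.py
```

```text
clock: 24.5
eef_pos: [612.2, -90.8, 44.5]
eef_rot: [3.135, 0.003, 1.614]
wrist_force: [6.7, 1.2, -3.4]
finger_gap: 18.5
clock: 25.17
eef_pos: [599.8, -90.8, 44.5]
eef_rot: [3.135, 0.003, 1.614]
wrist_force: [-0.6, 0.1, -0.1]
finger_gap: 68.6
clock: 25.83
eef_pos: [587.7, -37.7, 44.5]
eef_rot: [3.135, 0.003, 1.617]
wrist_force: [-0.7, 1.0, 0.3]
finger_gap: 93.6
[587.8 -39.   44.6] [(81.25, 'dark->'), (77.25, '->light'), (21.25, 'dark->'), (-61.5, '->light')]
```

```bash
python3 m.py; python3 m.py 605.5
```

```text
[587.9 -39.9  44.6] [(81.25, 'dark->'), (77.25, '->light'), (21.25, 'dark->'), (-61.5, '->light')]
[587.9 -40.5  44.6] [(81.25, 'dark->'), (77.25, '->light'), (21.25, 'dark->'), (-61.25, '->light')]
```

```bash
python3 -m crank '[{"offset":[0,-0.012,0],"spin":0},{"offset":[0,-0.026,0],"spin":0},{"offset":[0.001,-0.04,0],"spin":0},{"offset":[0.002,-0.05,0],"spin":0},{"offset":[0.008,-0.05,0],"spin":0},{"offset":[0.016,-0.05,0],"spin":0},{"offset":[0.024,-0.05,0],"spin":0},{"offset":[0.024,-0.05,0],"spin":0}]' 0.7 15
python3 -m crank '[{"offset":[0,0,0],"spin":0},{"offset":[0,0,0],"spin":0},{"offset":[0,0,0],"spin":0},{"offset":[0,0,0],"spin":0},{"offset":[0,0,0],"spin":0},{"offset":[0,0,0],"spin":0},{"offset":[0,0,0],"spin":0},{"offset":[0,0,0],"spin":0}]' 0.1 15
```

```text
clock: 26.65
eef_pos: [613.0, -90.8, 44.5]
eef_rot: [3.134, 0.003, 1.614]
wrist_force: [0.0, -0.8, -0.4]
finger_gap: 65.5
clock: 27.32
eef_pos: [612.2, -90.8, 44.5]
eef_rot: [3.136, 0.003, 1.614]
wrist_force: [-2.8, 0.9, 1.1]
finger_gap: 18.4
```

```bash
python3 -m crank '[{"offset":[0,-0.0005,0],"spin":0},{"offset":[0,-0.001,0],"spin":0},{"offset":[0,-0.0015,0],"spin":0},{"offset":[0,-0.0022,0],"spin":0},{"offset":[0,-0.0022,0],"spin":0},{"offset":[0,-0.0022,0],"spin":0},{"offset":[0,-0.0022,0],"spin":0},{"offset":[0,-0.0022,0],"spin":0}]' 0.1 15
python3 -m crank '[{"offset":[0,0,0],"spin":0},{"offset":[0,0,0],"spin":0},{"offset":[0,0,0],"spin":0},{"offset":[0,0,0],"spin":0},{"offset":[-0.003,0,0],"spin":0},{"offset":[-0.006,0,0],"spin":0},{"offset":[-0.009,0,0],"spin":0},{"offset":[-0.012,0,0],"spin":0}]' 1 15
python3 -m crank '[{"offset":[-0.004,0,0],"spin":0},{"offset":[-0.008,0,0],"spin":0},{"offset":[-0.010,0,0],"spin":0},{"offset":[-0.010,0.012,0],"spin":0},{"offset":[-0.010,0.026,0],"spin":0},{"offset":[-0.010,0.04,0],"spin":0},{"offset":[-0.010,0.056,0],"spin":0},{"offset":[-0.010,0.056,0],"spin":0}]' 1 15
python3 -c "from h import *;manip.camera('top')"; python3 m.py 605.5
```

```text
clock: 27.98
eef_pos: [612.3, -93.0, 44.5]
eef_rot: [3.136, 0.003, 1.614]
wrist_force: [0.7, 3.9, -0.2]
finger_gap: 18.4
clock: 28.65
eef_pos: [599.9, -93.0, 44.5]
eef_rot: [3.136, 0.003, 1.614]
wrist_force: [0.0, -0.1, -0.2]
finger_gap: 68.2
clock: 29.32
eef_pos: [589.9, -33.5, 44.5]
eef_rot: [3.136, 0.003, 1.617]
wrist_force: [0.1, 0.2, -1.0]
finger_gap: 93.4
[590.  -35.8  44.5] [(81.0, 'dark->'), (77.25, '->light'), (21.25, 'dark->'), (-63.25, '->light')]
```

```bash
python3 - <<'E'
from h import *
W=wrist(); s=manip.read_state(); save(W,"w8.png"); I=cv2.imread("pics/w8.png")
print(s["eef_pos"],ray(W,1,1)[0])
u,v=proj(W,(605.5,19.1,106)); print("ring2 px",u,v, proj(W,(605.5,21.1,106)),proj(W,(605.5,17.1,106)),proj(W,(605.5,19.1,114)))
u0,v0=int(u)-30,int(v)-20; print(u0,v0)
c=cv2.resize(I[v0:v0+45,u0:u0+60],(800,600),interpolation=cv2.INTER_CUBIC).astype(float)
c=np.clip(255*(np.clip(c,0,200)/200)**0.5,0,255).astype(np.uint8); cv2.imwrite("pics/w8c.png",c)
E
```

```text
[589.96957835 -36.51633588  44.49255236] [584.86783008  44.6441152  262.8387282 ]
ring2 px 366.9829863345868 201.94584730232958 (np.float64(367.35832378102504), np.float64(197.13959144621734)) (np.float64(366.60943931026344), np.float64(206.72074261222127)) (np.float64(369.3902995586009), np.float64(205.35064641478874))
336 181
```

View pics/w8c.png

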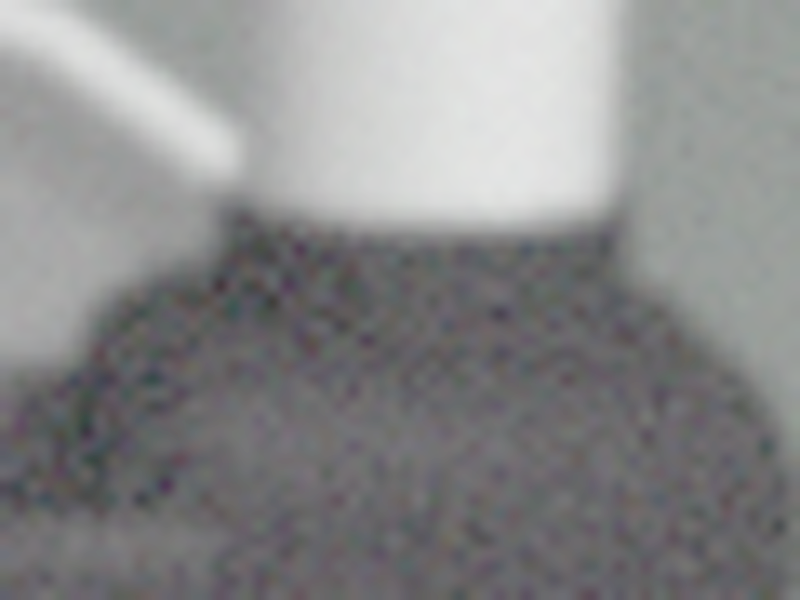

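```bash
python3 -m crank '[{"offset":[0,0,0],"spin":0},{"offset":[0,0,0],"spin":0},{"offset":[0,0,0],"spin":0},{"offset":[0,0,0],"spin":0},{"offset":[0,0,0],"spin":0},{"offset":[0,0,0],"spin":0},{"offset":[0,0,0],"spin":0},{"offset":[0,0,0],"spin":0}]' 0.6 15
python3 -c "
from h import *
W=wrist(); s=manip.read_state(); save(W,'w9.png')"; python3 m.py 605.5
```

```text
clock: 30.13
eef_pos: [592.4, -36.7, 44.4]
eef_rot: [3.13, 0.004, 1.615]
wrist_force: [21.9, -0.3, -13.2]
finger_gap: 57.0
[592.4 -36.7  44.4] [(81.25, 'dark->'), (77.25, '->light'), (21.25, 'dark->'), (-63.75, '->light')]
```

```bash
python3 -m crank '[{"offset":[-0.002,0.0005,0],"spin":0},{"offset":[-0.002,0.001,0],"spin":0},{"offset":[-0.002,0.0015,0],"spin":0},{"offset":[-0.002,0.002,0],"spin":0},{"offset":[-0.002,0.002,0],"spin":0},{"offset":[-0.002,0.002,0],"spin":0},{"offset":[-0.002,0.002,0],"spin":0},{"offset":[-0.002,0.002,0],"spin":0}]' 0.6 15
python3 m.py 605.5
cat > e.py <<'E'
from h import *
import glob,sys
# collar end & mouth position from current wrist image, side profile right of rail
W=wrist(); s=manip.read_state(); G=cv2.cvtColor(W["pixels"],cv2.COLOR_RGB2GRAY).astype(np.float32)
def prof(dx,z,ys,x0=605.5):
    return np.array([cv2.getRectSubPix(G,(3,1),tuple(map(float,proj(W,(x0+(36-y)*0.04+dx,y,z))))).item() if 0 else cv2.getRectSubPix(G,(3,1),tuple(map(float,proj(W,(x0+(36-y)*0.04+dx,y,z)))))[0].mean() for y in ys])
ys=np.arange(30,8,-0.5)
for dx in (7,8): print(dx,[(float(y),int(p)) for y,p in zip(ys,prof(dx,88,ys)) if 10<y<24])
print(s["eef_pos"].round(1),s["wrist_force"].round(1),s["finger_gap"])
E
python3 e.py
```

```text
clock: 30.9
eef_pos: [592.7, -35.1, 44.3]
eef_rot: [3.125, 0.005, 1.615]
wrist_force: [21.5, -2.5, -12.8]
finger_gap: 56.7
[592.7 -35.1  44.3] [(81.0, 'dark->'), (77.25, '->light'), (21.25, 'dark->'), (-62.0, '->light')]
7 [(23.5, 145), (23.0, 145), (22.5, 146), (22.0, 147), (21.5, 146), (21.0, 147), (20.5, 146), (20.0, 143), (19.5, 131), (19.0, 102), (18.5, 65), (18.0, 40), (17.5, 30), (17.0, 30), (16.5, 32), (16.0, 30), (15.5, 32), (15.0, 30), (14.5, 34), (14.0, 34), (13.5, 35), (13.0, 37), (12.5, 38), (12.0, 38), (11.5, 38), (11.0, 38), (10.5, 36)]
8 [(23.5, 109), (23.0, 110), (22.5, 111), (22.0, 111), (21.5, 112), (21.0, 113), (20.5, 112), (20.0, 105), (19.5, 90), (19.0, 66), (18.5, 44), (18.0, 35), (17.5, 30), (17.0, 32), (16.5, 30), (16.0, 31), (15.5, 31), (15.0, 30), (14.5, 32), (14.0, 33), (13.5, 35), (13.0, 37), (12.5, 36), (12.0, 35), (11.5, 37), (11.0, 36), (10.5, 34)]
[592.7 -35.1  44.3] [ 21.1  -1.5 -12.2] 56.528081054997955
```

```bash
sed -i 's/for dx in (7,8)/for dx in (9,10,11)/' e.py; python3 e.py; cat > e2.py <<'E'
from h import *
for f,y0 in (("w7.png",-20.1),("w8.png",-36.5)): pass
E
python3 - <<'E'
from h import *
W=wrist(); print(ray(W,1,1)[0])
for z in (86,88,90): print(z,[np.array(proj(W,(605.5+.7+dx,19.1,z))).round(1) for dx in (0,9,11)])
E
```

```text
9 [(23.5, 79), (23.0, 80), (22.5, 80), (22.0, 81), (21.5, 82), (21.0, 81), (20.5, 80), (20.0, 75), (19.5, 69), (19.0, 62), (18.5, 55), (18.0, 43), (17.5, 31), (17.0, 30), (16.5, 33), (16.0, 31), (15.5, 29), (15.0, 31), (14.5, 34), (14.0, 34), (13.5, 34), (13.0, 35), (12.5, 35), (12.0, 36), (11.5, 34), (11.0, 36), (10.5, 32)]
10 [(23.5, 77), (23.0, 77), (22.5, 77), (22.0, 77), (21.5, 78), (21.0, 77), (20.5, 78), (20.0, 76), (19.5, 75), (19.0, 74), (18.5, 71), (18.0, 60), (17.5, 46), (17.0, 36), (16.5, 34), (16.0, 32), (15.5, 29), (15.0, 28), (14.5, 32), (14.0, 34), (13.5, 34), (13.0, 34), (12.5, 36), (12.0, 35), (11.5, 32), (11.0, 34), (10.5, 31)]
11 [(23.5, 78), (23.0, 78), (22.5, 78), (22.0, 77), (21.5, 78), (21.0, 79), (20.5, 78), (20.0, 77), (19.5, 76), (19.0, 76), (18.5, 76), (18.0, 72), (17.5, 65), (17.0, 55), (16.5, 45), (16.0, 37), (15.5, 31), (15.0, 28), (14.5, 33), (14.0, 35), (13.5, 34), (13.0, 35), (12.5, 37), (12.0, 33), (11.5, 35), (11.0, 33), (10.5, 34)]
[592.7 -35.1  44.3] [ 20.7  -2.5 -13.1] 56.79460828573916
[585.29953167  45.56092726 262.48555885]
86 [array([358.3, 196.1]), array([377.5, 197. ]), array([381.8, 197.2])]
88 [array([358.7, 196.8]), array([378.2, 197.7]), array([382.5, 197.9])]
90 [array([359.2, 197.5]), array([378.9, 198.4]), array([383.3, 198.6])]
```

```bash
python3 -m crank '[{"offset":[-0.001,0.0003,0],"spin":0},{"offset":[0,0.0003,0],"spin":0},{"offset":[0.001,0.0003,0],"spin":0},{"offset":[0.002,0.0003,0],"spin":0},{"offset":[0.003,0.0003,0],"spin":0},{"offset":[0.004,0.0003,0],"spin":0},{"offset":[0.004,0.0003,0],"spin":0},{"offset":[0.004,0.0003,0],"spin":0}]' 0.3 20
python3 m.py 605.5; python3 e.py | tail -1
```

```text
clock: 31.77
eef_pos: [601.0, -34.8, 44.3]
eef_rot: [3.115, 0.005, 1.615]
wrist_force: [36.8, 0.6, -22.1]
finger_gap: 40.7
[601.  -34.8  44.3] [(81.0, 'dark->'), (77.25, '->light'), (21.25, 'dark->'), (-62.0, '->light')]
[601.  -34.8  44.3] [ 37.4   1.2 -22.8] 41.17455895401091
```

```bash
python3 -m crank '[{"offset":[-0.003,0,0],"spin":0},{"offset":[-0.002,0,0],"spin":0},{"offset":[-0.001,0,0],"spin":0},{"offset":[0,0,0],"spin":0},{"offset":[0.001,0,0],"spin":0},{"offset":[0.002,0,0],"spin":0},{"offset":[0.0025,0,0],"spin":0},{"offset":[0.0025,0,0],"spin":0}]' 0.3 30
python3 m.py 605.5; python3 e.py
```

```text
clock: 32.53
eef_pos: [606.1, -34.5, 44.2]
eef_rot: [3.109, 0.005, 1.614]
wrist_force: [22.9, 2.6, -14.1]
finger_gap: 31.6
[606.1 -34.6  44.3] [(81.0, 'dark->'), (77.25, '->light'), (21.25, 'dark->'), (-62.0, '->light')]
9 [(23.5, 77), (23.0, 78), (22.5, 78), (22.0, 79), (21.5, 77), (21.0, 79), (20.5, 79), (20.0, 78), (19.5, 76), (19.0, 73), (18.5, 65), (18.0, 50), (17.5, 37), (17.0, 31), (16.5, 34), (16.0, 33), (15.5, 33), (15.0, 34), (14.5, 35), (14.0, 35), (13.5, 36), (13.0, 36), (12.5, 36), (12.0, 36), (11.5, 34), (11.0, 36), (10.5, 32)]
10 [(23.5, 77), (23.0, 78), (22.5, 79), (22.0, 80), (21.5, 79), (21.0, 79), (20.5, 80), (20.0, 79), (19.5, 78), (19.0, 78), (18.5, 75), (18.0, 66), (17.5, 52), (17.0, 41), (16.5, 39), (16.0, 35), (15.5, 33), (15.0, 35), (14.5, 36), (14.0, 32), (13.5, 35), (13.0, 37), (12.5, 34), (12.0, 35), (11.5, 35), (11.0, 33), (10.5, 32)]
11 [(23.5, 79), (23.0, 79), (22.5, 79), (22.0, 80), (21.5, 80), (21.0, 80), (20.5, 79), (20.0, 79), (19.5, 80), (19.0, 80), (18.5, 78), (18.0, 77), (17.5, 72), (17.0, 66), (16.5, 58), (16.0, 50), (15.5, 42), (15.0, 36), (14.5, 33), (14.0, 32), (13.5, 36), (13.0, 36), (12.5, 36), (12.0, 34), (11.5, 30), (11.0, 32), (10.5, 33)]
[606.1 -34.5  44.3] [ 23.2   1.9 -13.4] 32.04323400690383
```

```bash
python3 -m crank '[{"offset":[0,0,0],"spin":0},{"offset":[0.001,0,0],"spin":0},{"offset":[0.001,0,0],"spin":0},{"offset":[0.001,0,0],"spin":0},{"offset":[0.001,0,0],"spin":0},{"offset":[0.001,0,0],"spin":0},{"offset":[0.001,0,0],"spin":0},{"offset":[0.001,0,0],"spin":0}]' 0.3 30
python3 - <<'E'
from h import *
W=wrist(); s=manip.read_state(); save(W,"w10.png"); G=cv2.cvtColor(W["pixels"],cv2.COLOR_RGB2GRAY).astype(np.float32)
for y in (0,-6,-12,-18,-22):
    ax=605.5+(36-y)*0.04
    print(y,[(dx,int(G[int(round(v)),int(round(u))])) for dx in range(-44,14,3) for u,v in [proj(W,(ax+dx,y,109))]])
print(s["eef_pos"],s["eef_rot"],s["wrist_force"],s["finger_gap"])
P=manip.camera("top"); v,u=np.where(manip.masks_of(P,"tray_front")[0]["mask"])
for c in (205,213,220):
    w=v[u==c]; print(c,w.max(),atz(P,c,w.max(),44))
E
python3 m.py 605.5
```

```text
clock: 33.3
eef_pos: [606.5, -34.5, 44.2]
eef_rot: [3.11, 0.005, 1.614]
wrist_force: [-5.2, 0.8, 2.5]
finger_gap: 30.8
0 [(-44, 119), (-41, 98), (-38, 102), (-35, 182), (-32, 109), (-29, 135), (-26, 144), (-23, 164), (-20, 33), (-17, 146), (-14, 38), (-11, 33), (-8, 24), (-5, 39), (-2, 34), (1, 35), (4, 33), (7, 31), (10, 26), (13, 141)]
-6 [(-44, 88), (-41, 90), (-38, 178), (-35, 178), (-32, 110), (-29, 112), (-26, 225), (-23, 221), (-20, 36), (-17, 34), (-14, 37), (-11, 27), (-8, 34), (-5, 35), (-2, 36), (1, 33), (4, 29), (7, 28), (10, 32), (13, 141)]
-12 [(-44, 85), (-41, 140), (-38, 164), (-35, 201), (-32, 105), (-29, 113), (-26, 225), (-23, 224), (-20, 159), (-17, 135), (-14, 187), (-11, 130), (-8, 32), (-5, 29), (-2, 33), (1, 30), (4, 35), (7, 33), (10, 38), (13, 101)]
-18 [(-44, 183), (-41, 172), (-38, 171), (-35, 154), (-32, 112), (-29, 90), (-26, 95), (-23, 98), (-20, 99), (-17, 178), (-14, 191), (-11, 113), (-8, 35), (-5, 36), (-2, 31), (1, 40), (4, 29), (7, 31), (10, 35), (13, 172)]
-22 [(-44, 96), (-41, 121), (-38, 217), (-35, 94), (-32, 91), (-29, 172), (-26, 173), (-23, 167), (-20, 86), (-17, 179), (-14, 193), (-11, 153), (-8, 33), (-5, 36), (-2, 34), (1, 35), (4, 34), (7, 36), (10, 34), (13, 165)]
[606.48881831 -34.5021477   44.15276818] [3.11030849 0.00483512 1.61413575] [-4.59909223 -0.04613204  2.57016737] 30.777402788634
205 260 [543.72818051 175.48547054  44.        ]
213 261 [541.53419492 157.3962485   44.        ]
220 261 [541.59054103 141.6069852   44.        ]
[606.5 -34.5  44.1] [(81.0, 'dark->'), (77.25, '->light'), (21.25, 'dark->'), (-62.0, '->light')]
```

```bash
python3 -c "
from cell import manip
print(manip.sign_off()); s=manip.read_state(); print(s['clock'],s['wrist_force'],s['finger_gap'])"
```

```text
the job is handed in; nothing more can be done
None
the job is handed in; nothing more can be done
```

The drip tray is pushed home and the leg stands at the second ring. The cam lever is shut flat, and the gripper still holds collar and lever together at 30 N. I handed the job in at about 33.5 s.

**Last checks**
- **Tray:** it ran into its stop with a 23 N push. The front edge was in the same place in the last top picture, to within 2 mm.
- **Leg:** my two readings put the mouth about 1 mm short of the second ring and about 2 mm past it. The ring itself lies at the collar's edge, so I could not measure closer. The leg did not move while the lever closed.
- **Lever:** in the last wrist picture, read as pixel values since I had no views left, it lies parallel to the collar. The finger gap is 30.8 mm; the text's sizes suggest about 36 mm, so these disagree.
- **Force at the end:** about 5 N sideways on the wrist. The highest I saw was 37 N sideways (43 N in all), through the fingers while squeezing.

**What went wrong on the way**
- **Fingertips higher than reported:** they sit 32–40 mm above the reported tool point. Two early tray pushes passed over the front lip into the tray. No contact force showed and the tray did not move. I then worked at a corrected height.
- **Leg set in steps:** I pulled it three times by the tube, then pushed it back 1.7 mm to the mark just before squeezing.

I did not re-measure the dish, mug, lunchbox, ladle or cup at the end. No unexpected contact force showed on any move.

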